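# Find the socket driver that fits the guarded terminal nut

## Robot

A 6-joint arm with a two-finger parallel gripper is mounted at the origin on a cart in front of the work surface, level with it; the furniture and walls round the work are solid. World frame = base frame: x ahead of the robot, y to its left, z up, the work surface at z = 0. Lengths are in m, angles in rad, forces in N, time in s.
With the tool pointing down it reaches from about 0.3 to 0.875 m from the base axis. Payload 6.4 kg.
Tool frame: the origin (TCP) lies midway between the tips of the shut fingers; the grasp point (between the pads) lies 19 mm behind it; z points along the fingers, y is the line along which they close (so a half turn about z gives the same grasp; the last joint's range is limited). The gripper opens to 85 mm and grips with 20 to 120 N. Pads are 22 mm wide; open, the fingers measure 114 mm over their backs; the gripper's body (76 mm by 85 mm) begins 54 mm behind the grasp point. The pads swing forward as they close: fully open they stand 13 mm farther back than shut.
Start: joints at [0.95, 0.181, 1.607, -0, 1.354, -0.206], TCP at [0.232, 0.526, 0.231] pointing down, gripper open.
Joint ranges: [-2.99, 2.99], [-0.89, 2.07], [0.3, 2.58], [-1.14, 4.28], [0, 2.63], [-3.12, 3.12]. Speed limits (rad/s): [2.57, 2.57, 3.01, 3.14, 3.14, 3.14].

## Interface

Orientations are given as a unit quaternion [w, x, y, z].
In Python, from bench import ctrl gives the robot as it stands. The module is installed in compiled form; this text tells all that it offers.
- The arm moves only by the tool move_arm, never from a script. Its argument "plan" is one flat list of numbers, 6 for each row, row after row: the shift along the world's x, y, z in units of 50 mm (1.0 is 50 mm), then the turn, a rotation vector about the world's x, y, z in rad. A call has 1 to 10 rows; each row is the pose to reach, as a shift and turn from the pose commanded when the call began; what a row does not reach only later rows make up. A row lasts 1/8 s, in which the tool goes at most 62.5 mm and 10.7 degrees, less where a joint would pass 70% of its speed; a pose out of reach is approached as far as the arm can. A call with a gripper value outside its range is refused whole. "grip" is the finger opening in mm, from 0 to 85.4, set as the call begins (left out, the last holds). The fingers move at their own pace and stop on an object; the grip force is fixed at half the most. Time passes only in rows, so rows that repeat a pose let the fingers close. It gives the time, the measured TCP pose, the force, the opening and the grip force at its end, in the units of the state.
- ctrl.get_obs(): the state, without advancing time (a new reading comes with each control period).
- ctrl.camera(name): name is "scene" or "top" or "wrist"; returns a dict with "pixels" (400x640x3 uint8, red, green, blue), "fx", "fy", "cx", "cy" (pixels), "origin" and "attitude" of the camera in the world. Camera axes: x right, y down, z forward; pixel columns grow to the right and rows downward; lengths in m; the calibration is good to about 2 mm. A picture is of the moment at which its call begins. There is no depth.
- ctrl.hand_in(): hands the job in; it is judged then, once.
The state is a dict: "time_s": time; "q": joint angles; "dq": joint speeds; "joint_efforts": joint torques, N m; "eef_pos": TCP position; "eef_rot": TCP orientation; "wrist_force": force on the tool from outside, world axes, zero at the start; "torque": the same for the moment, N m; "opening": opening from 0.0 (shut) to 1.0 (fully open); "grasp_force": force on a finger pad.
Only numpy, scipy, OpenCV 4.12 (cv2) and the standard library are available. Lean on these libraries where they do the work, as an engineer would, in place of code of your own. Each camera call takes 0.05 s, during which the arm holds its last target. There are 200 camera calls.

## Task

Slide the orange guard of the grey module fully open, to its stop at the green end, so that the terminal underneath is free. Then try the socket drivers from the stand on the terminal's hex nut until you have the one that fits it snugly (the smallest that goes right down over the nut; a larger one would drop over it loosely), and hang every driver that does not fit back upright in a hole of the stand. Finish holding the fitting driver upright by its handle, pushed fully down over the nut; do not let go, and leave the other things on the bench where they are.

Things in the scene. Friction and masses are not known exactly. Their poses are not given: they have to be found in the camera images.
- module: Grey DC distribution module, fixed, 112 (x) by 176 (y) mm, black deck 25 mm above the bench. Origin: centre of its underside; x across it, +y towards its red end, -y towards its green end. Aluminium guide rails run along y.
- guard (a joint): Travel of the orange see-through guard, in m: 0 fully over the terminal, 0.080 fully open against its stop at the module's green end (module -y). Slides stiffly (about 1.5 N) and stays where it is left.
- guard_grip (a point): Middle of the top of the guard's upright orange grip rib; moves with the guard. The rib is 16 mm thick along the module's y, 34 mm wide along its x, and stands 22 mm above the guard's roof (top of the rib 73 mm, roof 51 mm above the bench). The guard is 70 mm (x) by 58 mm (y).
- terminal_place (a point): Point on the module's deck, 25 mm above the bench and inside a red ring, where the fitted terminal stands (38 mm from the module's middle towards its red end).
- terminal_a: One of three terminals (36 mm brass flange 4 mm thick, steel hex nut 8 to 11 mm high on it, 3 mm of thread above), all fixed: one, not always the same, is in the module, two are spares in the case. Each nut has its own size, one per driver. Origin: centre of the flange's underside. A pair of nut flats faces +-y of the body. A seated driver's mouth is 4 mm above the origin.
- terminal_b: As terminal_a, with another size of nut.
- terminal_c: As terminal_a, with another size of nut.
- spares_case: Blue open case with dark foam, 66 by 124 by 30 mm, fixed, holding the two spare terminals. Origin: centre of its underside. Not needed.
- stand: Dark sheet-metal stand, fixed, 66 (x) by 206 (y) mm; top plate 56 mm above the bench with three 38 mm holes on its y axis, at y = -66, 0 and +66 mm. Origin: centre of its underside. A hanging driver rests on its collar, its mouth 16 mm above the bench. Any hole takes any driver.
- driver_small: Socket driver, yellow hex handle, 97 mm tall, hanging in the stand. Origin: centre of the socket's mouth (lowest end), z up. Hex bore 14.5 mm across flats, 18 mm deep; socket 21 mm wide outside. Collar 45 mm wide at z = 40 to 46 mm; handle 26 mm across flats at z = 46 to 96 mm. Flats of handle and bore lie alike: one pair faces +-y of the body. The smallest of the three.
- driver_mid: Socket driver, green hex handle, 97 mm tall, hanging in the stand. Origin: centre of the socket's mouth (lowest end), z up. Hex bore 18.5 mm across flats, 18 mm deep; socket 26 mm wide outside. Collar 45 mm wide at z = 40 to 46 mm; handle 26 mm across flats at z = 46 to 96 mm. Flats of handle and bore lie alike: one pair faces +-y of the body. The middle one.
- driver_large: Socket driver, blue hex handle, 97 mm tall, hanging in the stand. Origin: centre of the socket's mouth (lowest end), z up. Hex bore 23.5 mm across flats, 18 mm deep; socket 31 mm wide outside. Collar 45 mm wide at z = 40 to 46 mm; handle 26 mm across flats at z = 46 to 96 mm. Flats of handle and bore lie alike: one pair faces +-y of the body. The largest.
- red_pen_driver: Red precision screwdriver lying on the bench, 130 mm long, 12 mm thick; origin under its middle. Bystander.
- glue_tube: Yellow glue tube lying on the bench, 124x38x28 mm; origin under its middle. Bystander.
- solder_reel: Reel of solder wire standing on its flange, 53 mm in diameter, 36 mm tall; origin under its middle. Bystander.
- flush_cutters: Black side cutters lying on the bench, 109x52x12 mm; origin under their middle. Bystander.
- small_board: Small blue circuit board lying on the bench, 33x70x8 mm; origin under its middle. Bystander.
Not all that is in view belongs to the job. Leave any pink look-alike of the driver_mid alone.

How it is judged:
By the outcome, as a careful person would: the job done as asked, in the order asked, and still so for the second after the job is handed in, while the arm keeps its last pose, push and grip.
It also fails if it takes over 72 s, if anything falls off the work surface, if the arm or the gripper's body presses on something with over 40 N, if the wrist force passes 120 N, or if a joint passes its speed limit or range.

## Working session

There is one attempt and no reset: what is moved stays moved. The work goes in short steps, Python scripts to look and compute and a tool call to move; the robot and the scene stay as the last step left them, time stands still between calls to the robot, and variables do not carry over. Pictures are saved under pics/ and viewed, at most 10 in all, crops included, and the job is handed in when it is done.

Besides the shell and the picture viewer there is one more tool, called after "Emit:" as name(argument=value, ...) on one line, values as JSON. move_arm: Moves the arm, as the interface text tells. Its arguments: {"type":"object","properties":{"plan":{"type":"array"},"grip":{"type":"number"}},"required":["plan"]}

```bash
mkdir -p pics
cat > h.py <<'E'
import numpy as np,cv2
from scipy.spatial.transform import Rotation as R
from bench import ctrl
def rot(a):
    a=np.array(a,float)
    return a if a.shape==(3,3) else R.from_quat(np.r_[a[1:],a[0]]).as_matrix()
def snap(n,f):
    c=ctrl.camera(n); cv2.imwrite('pics/'+f,c['pixels'][:,:,::-1]); 
    import pickle; pickle.dump(c,open('pics/'+f+'.pkl','wb')); return c
def load(f):
    import pickle; return pickle.load(open('pics/'+f+'.pkl','rb'))
def w(c,u,v,z):
    d=rot(c['attitude'])@np.array([(u-c['cx'])/c['fx'],(v-c['cy'])/c['fy'],1]); o=np.array(c['origin'])
    return o+d*(z-o[2])/d[2]
def px(c,p):
    q=rot(c['attitude']).T@(np.array(p)-c['origin']); return q[0]/q[2]*c['fx']+c['cx'],q[1]/q[2]*c['fy']+c['cy']
E
python3 - <<'E'
from h import *
for n in('top','scene'):
    c=snap(n,n+'0.png'); print(n,c['origin'],c['attitude'],c['fx'],c['cx'],c['cy'])
o=ctrl.get_obs(); print(o['time_s'],o['eef_pos'],o['eef_rot'],o['opening'])
E
```

```text
top [0.46158308 0.11762423 1.20106343] [-0.03893627  0.70720326 -0.70511563  0.0340508 ] 441.25420434699504 314.2564631379155 198.81533817993076
scene [-0.09431919  1.02625259  1.08077237] [ 0.12815371 -0.27654384  0.86793324 -0.39216327] 504.8023021667608 314.4836635263087 192.68767651784904
0.1 [0.23141445 0.52585234 0.23047705] [-3.07107968e-04  2.05900444e-01  9.78572636e-01 -7.12874856e-04] 1.0006036615230507
```

View pics/top0.png

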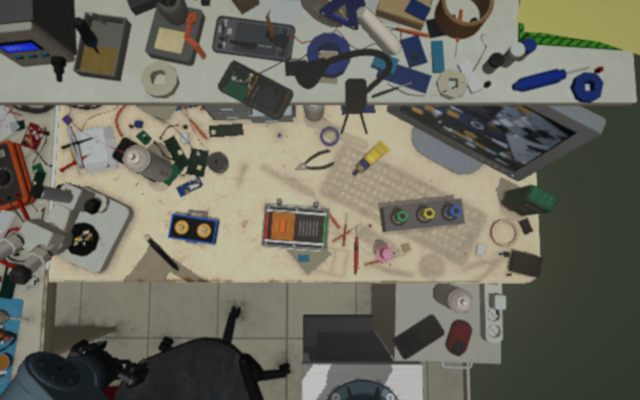

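View pics/scene0.png

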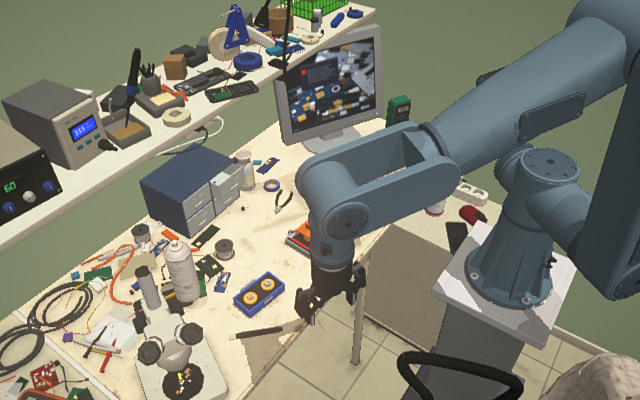

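The top view shows the module at (295,228) with its orange guard on the left. The stand is at (422,213), with green (400,215), yellow (427,213) and blue (452,211) handles. The pink look-alike is at (385,254) and the spares case at (193,228). Next is a close crop.

Run:
```python
from h import *
c=load('top0.png'); im=c['pixels'][190:270,250:480,::-1]
a=cv2.resize(im[:,:100],None,fx=8,fy=7.4,interpolation=cv2.INTER_CUBIC)
im2=cv2.resize(c['pixels'][185:265,255:335,::-1],(400,400),interpolation=cv2.INTER_CUBIC)
im3=cv2.resize(c['pixels'][185:265,370:480,::-1],(400,291),interpolation=cv2.INTER_CUBIC)
o=np.zeros((400,800,3),np.uint8); o[:,:400]=im2; o[:291,400:]=im3
cv2.imwrite('pics/crop0.png',o)
print(px(c,[0,0,0]),px(c,[.232,.526,.23]))
```

```text
(np.float64(362.0684187894046), np.float64(423.34227071880935)) (np.float64(126.29849370283969), np.float64(351.68057883664244))
```

View pics/crop0.png

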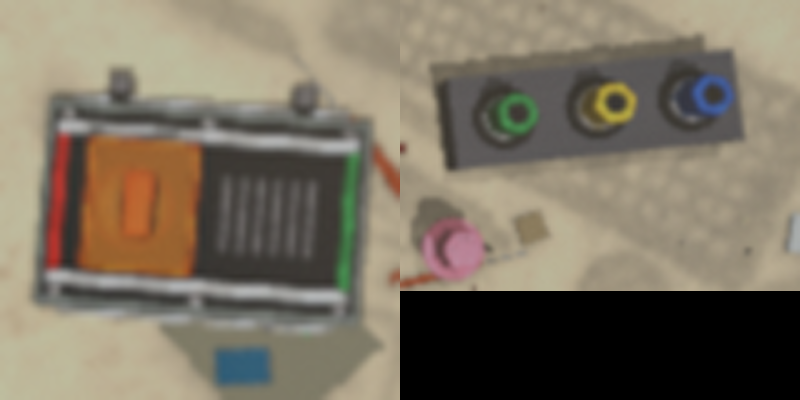

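Run:
```python
from h import *
c=load('top0.png')
L=lambda x,y:(255+x/5,185+y/5); Q=lambda x,y:(370+(x-400)/3.636,185+y/3.636)
P=lambda n,uv,z:print(n,w(c,*uv,z).round(4))
P('rib',L(139,203),.073);P('red',L(59,203),.03);P('green',L(348,222),.03)
for n,p in dict(g=(517,113),y=(614,103),b=(712,95)).items(): P(n,Q(*p),.113)
P('standc',Q((445+733+743+452)/4,(80+52+140+168)/4),.056)
for p in((445,80),(733,52),(743,140),(452,168)):P('k',Q(*p),.056)
for p in((52,97),(370,120),(355,325),(37,300)):P('m',L(*p),.025)
o=ctrl.get_obs();print(rot(o['eef_rot']).round(3))
```

```text
rib [0.5095 0.2058 0.073 ]
red [0.5112 0.2516 0.03  ]
green [0.5016 0.0983 0.03  ]
g [ 0.5321 -0.0916  0.113 ]
y [ 0.5391 -0.1574  0.113 ]
b [ 0.5447 -0.2239  0.113 ]
standc [ 0.5381 -0.1569  0.056 ]
k [ 0.5593 -0.0515  0.056 ]
k [ 0.58   -0.2577  0.056 ]
k [ 0.517  -0.2629  0.056 ]
k [ 0.4965 -0.0557  0.056 ]
m [0.5681 0.2568 0.025 ]
m [0.5562 0.0865 0.025 ]
m [0.4473 0.0944 0.025 ]
m [0.4599 0.2631 0.025 ]
[[-0.915  0.403 -0.001]
 [ 0.403  0.915 -0.001]
 [ 0.    -0.002 -1.   ]]
```

Emit:
move_arm(plan=[5.56,-6.4,-1.6,0,0,0.345,5.56,-6.4,-1.6,0,0,0.345,5.56,-6.4,-1.6,0,0,0.345,5.56,-6.4,-1.6,0,0,0.345,5.56,-6.4,-1.6,0,0,0.345,5.56,-6.4,-1.6,0,0,0.345,5.56,-6.4,-1.6,0,0,0.345,5.56,-6.4,-1.6,0,0,0.345,5.56,-6.4,-1.6,0,0,0.345,5.56,-6.4,-1.6,0,0,0.345], grip=85)

```text
time_s: 1.35
eef_pos: [0.5088, 0.2075, 0.1514]
eef_rot: [-0.0, 0.034, 0.999, 0.0]
wrist_force: [-0.6, -0.5, 0.6]
opening: 0.993
grasp_force: 0.0
```

Run:
```python
from h import *
c=snap('wrist','w1.png'); print(c['origin'],c['fx'],px(c,[.5095,.2058,.073]))
print(ctrl.get_obs()['eef_pos'],rot(ctrl.get_obs()['eef_rot']).round(3))
```

```text
[0.44203529 0.21124524 0.29511306] 279.4554874850352 (np.float64(315.1402543512873), np.float64(207.07697094285714))
[0.5088957  0.20759636 0.1515494 ] [[-0.998  0.068  0.   ]
 [ 0.068  0.998  0.   ]
 [-0.     0.    -1.   ]]
```

View pics/w1.png

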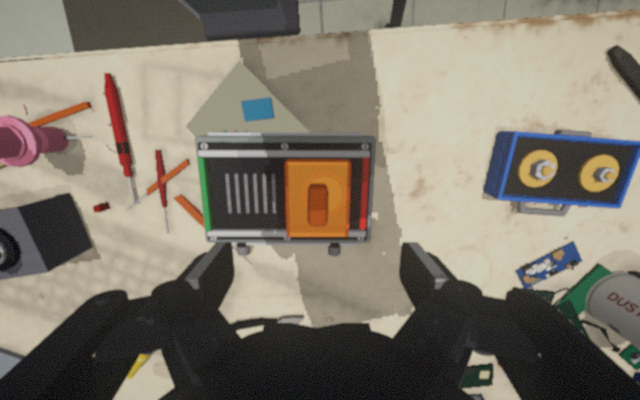

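The rib sits at (318,204), within about 3 mm of the prediction. Next: descend, grip and slide the guard.

Emit:
move_arm(plan=[0,0,-1,0,0,0,0,0,-1.9,0,0,0,0,0,-1.9,0,0,0,0,0,-1.9,0,0,0])

```text
time_s: 1.9
eef_pos: [0.5105, 0.2071, 0.058]
eef_rot: [0.001, 0.034, 0.999, 0.0]
wrist_force: [0.1, -0.2, 1.1]
opening: 0.993
grasp_force: 0.0
```

Emit:
move_arm(plan=[0,0,0,0,0,0,0,0,0,0,0,0,0,0,0,0,0,0,0,0,0,0,0,0,0,0,0,0,0,0,0,0,0,0,0,0], grip=8)

```text
time_s: 2.65
eef_pos: [0.51, 0.2063, 0.0569]
eef_rot: [0.0, 0.035, 0.999, 0.0]
wrist_force: [-2.4, -0.2, 6.2]
opening: 0.168
grasp_force: 59.7
```

Emit:
move_arm(plan=[-0.03,-0.4,0,0,0,0,-0.055,-0.8,0,0,0,0,-0.085,-1.2,0,0,0,0,-0.11,-1.6,0,0,0,0,-0.115,-1.66,0,0,0,0,-0.115,-1.66,0,0,0,0])

```text
time_s: 3.4
eef_pos: [0.5048, 0.1334, 0.0571]
eef_rot: [0.002, 0.036, 0.999, 0.009]
wrist_force: [4.7, 52.1, -0.3]
opening: 0.167
grasp_force: 60.2
```

Emit:
move_arm(plan=[0.01,0.15,0,0,0,0,0.01,0.15,0,0,0,0])

```text
time_s: 3.65
eef_pos: [0.5048, 0.1344, 0.0571]
eef_rot: [0.001, 0.035, 0.999, 0.003]
wrist_force: [0.3, 19.4, 5.5]
opening: 0.166
grasp_force: 62.0
```

Run:
```python
from h import *
c=snap('top','t2.png');d=snap('wrist','w2.png')
a=cv2.resize(c['pixels'][185:265,255:335,::-1],(400,400),interpolation=cv2.INTER_CUBIC)
b=cv2.resize(d['pixels'][100:280,220:420,::-1],(400,360),interpolation=cv2.INTER_CUBIC)
o=np.zeros((400,800,3),np.uint8);o[:,:400]=a;o[:360,400:]=b;cv2.imwrite('pics/c2.png',o)
s=ctrl.get_obs();print(s['eef_pos'],s['wrist_force'])
```

```text
[0.5048652  0.13433752 0.05709883] [-0.51667741 18.94909487  5.49820144]
```

View pics/c2.png

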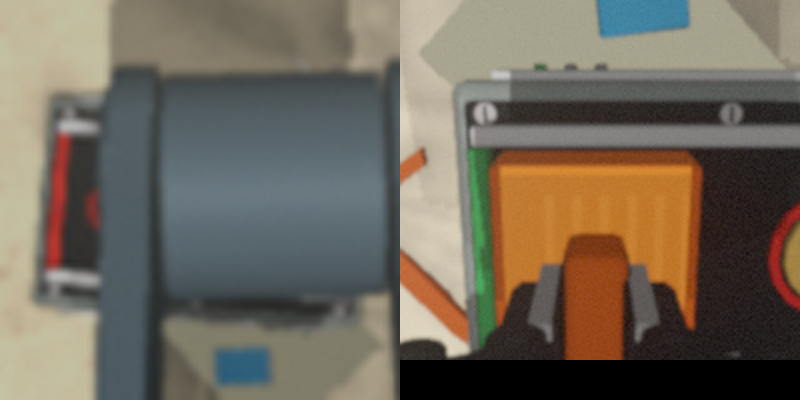

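The guard is at the green end. The rib is now at module y ≈ -42 mm, which is 80 mm from the terminal at +38, and it stopped hard there, so it is at its stop. It must have started about 7 mm open. Next: relax, release and lift.

Emit:
move_arm(plan=[0.005,0.07,0,0,0,0,0.005,0.07,0,0,0,0])

```text
time_s: 4.0
eef_pos: [0.5049, 0.1348, 0.0571]
eef_rot: [0.0, 0.035, 0.999, 0.0]
wrist_force: [-2.1, 4.8, 7.9]
opening: 0.172
grasp_force: 62.4
```

Emit:
move_arm(plan=[0,0,0,0,0,0,0,0,0,0,0,0,0,0,0,0,0,0], grip=60)

```text
time_s: 4.38
eef_pos: [0.5046, 0.1339, 0.056]
eef_rot: [-0.0, 0.035, 0.999, -0.0]
wrist_force: [-0.2, 0.1, -1.4]
opening: 0.7
grasp_force: 0.0
```

Emit:
move_arm(plan=[0,0,1,0,0,0,0,0,2,0,0,0,0,1.5,3,0,0,0,0,1.5,3,0,0,0,0,1.5,3,0,0,0], grip=85)

```text
time_s: 5.0
eef_pos: [0.5054, 0.2105, 0.2077]
eef_rot: [0.002, 0.034, 0.999, 0.0]
wrist_force: [0.8, -1.1, -0.7]
opening: 0.996
grasp_force: 0.0
```

Run:
```python
from h import *
d=snap('wrist','w3.png')
cv2.imwrite('pics/c3.png',cv2.resize(d['pixels'][100:260,190:400,::-1],(788,600),interpolation=cv2.INTER_CUBIC))
s=ctrl.get_obs();print(s['eef_pos'],s['wrist_force'])
```

```text
[0.50467399 0.20939095 0.20626956] [ 0.67770455 -1.31194478 -0.29259028]
```

View pics/c3.png

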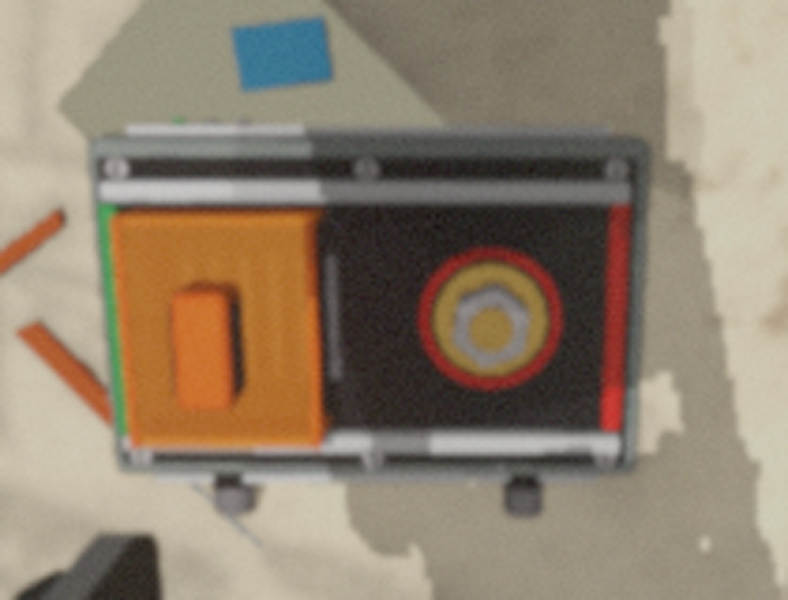

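Run:
```python
from h import *
c=load('w3.png'); im=c['pixels']
cx,cy=190+490/3.752,100+325/3.75
tz=.025
print('flange ctr',w(c,190+490.5/3.752,100+319/3.75,.029)[:2],'nut top',w(c,190+491/3.752,100+325/3.75,.038)[:2])
S=12;r=16
p=cv2.resize(im[int(cy)-r:int(cy)+r,int(cx)-r:int(cx)+r],None,fx=S,fy=S,interpolation=cv2.INTER_CUBIC)
hs=cv2.cvtColor(p,cv2.COLOR_RGB2HSV).astype(float)
sat=hs[...,1]
# radial profile of nut/flange boundary via saturation
C=np.array([cx-int(cx)+r,cy-int(cy)+r])*S
out=[]
for a in range(0,360,10):
    t=np.arange(2*S,14*S);x=(C[0]+t*np.cos(np.radians(a))).astype(int);y=(C[1]+t*np.sin(np.radians(a))).astype(int)
    s=sat[y.clip(0,383),x.clip(0,383)]
    k=np.argmin(s[4*S:11*S])+4*S; j=k+np.argmax(s[k:]>85) ; out.append((a,round(t[j]/S,1),int(s[k])))
print(out)
d=c['origin'][2]-.037; print('mm/px at nut top',d/c['fx']*1000)
m=((sat<75)*255).astype(np.uint8); cn=[q for q in cv2.findContours(m,cv2.RETR_EXTERNAL,cv2.CHAIN_APPROX_NONE)[0]]
for q in cn:
    A=cv2.contourArea(cv2.convexHull(q))/S/S
    if A>50: print('area px',A,'AF mm',np.sqrt(A/.866)*d/c['fx']*1000)
```

```text
flange ctr [0.51055136 0.21488661] nut top [0.51041785 0.21489916]
[(0, np.float64(10.5), 11), (10, np.float64(10.3), 17), (20, np.float64(10.5), 15), (30, np.float64(11.1), 9), (40, np.float64(11.7), 13), (50, np.float64(11.2), 17), (60, np.float64(10.9), 17), (70, np.float64(10.6), 21), (80, np.float64(10.8), 27), (90, np.float64(11.2), 17), (100, np.float64(11.7), 10), (110, np.float64(10.8), 17), (120, np.float64(10.3), 21), (130, np.float64(10.2), 17), (140, np.float64(10.6), 13), (150, np.float64(10.8), 8), (160, np.float64(10.8), 6), (170, np.float64(10.0), 10), (180, np.float64(9.7), 10), (190, np.float64(9.6), 11), (200, np.float64(9.8), 6), (210, np.float64(10.2), 7), (220, np.float64(10.6), 6), (230, np.float64(10.6), 9), (240, np.float64(9.9), 10), (250, np.float64(9.9), 8), (260, np.float64(10.1), 10), (270, np.float64(10.8), 6), (280, np.float64(11.1), 8), (290, np.float64(10.8), 6), (300, np.float64(10.2), 6), (310, np.float64(10.2), 9), (320, np.float64(10.2), 8), (330, np.float64(10.6), 12), (340, np.float64(10.9), 7), (350, np.float64(11.0), 7)]
mm/px at nut top 1.1243829138264152
area px 338.7916666666667 AF mm 22.239327536571455
```

Emit:
move_arm(plan=[0.8,-8.67,0,0,0,0,0.8,-8.67,0,0,0,0,0.8,-8.67,0,0,0,0,0.8,-8.67,0,0,0,0,0.8,-8.67,0,0,0,0,0.8,-8.67,0,0,0,0,0.8,-8.67,0,0,0,0,0.8,-8.67,0,0,0,0,0.8,-8.67,0,0,0,0])

```text
time_s: 6.18
eef_pos: [0.5433, -0.2245, 0.2047]
eef_rot: [-0.001, 0.036, 0.999, 0.001]
wrist_force: [-0.5, 0.2, 0.1]
opening: 1.0
grasp_force: 0.0
```

Run:
```python
from h import *
c=load('w3.png'); A=rot(c['attitude']);print('cam x,y',A[:,0].round(3),A[:,1].round(3))
rr=[10.5,10.3,10.5,11.1,11.7,11.2,10.9,10.6,10.8,11.2,11.7,10.8,10.3,10.2,10.6,10.8,10.8,10,9.7,9.6,9.8,10.2,10.6,10.6,9.9,9.9,10.1,10.8,11.1,10.8,10.2,10.2,10.2,10.6,10.9,11]
a=np.radians(np.arange(0,360,10)); print('corner phase img deg',np.degrees(np.angle(np.sum(np.array(rr)*np.exp(6j*a))))/6)
d=snap('wrist','w4.png'); s=ctrl.get_obs(); print(s['eef_pos'],s['q'])
u,v=px(d,[.5447,-.2239,.113]); print(u,v,rot(d['attitude'])[:,0].round(3))
u,v=int(u),int(v)
x0=max(u-60,0);y0=max(v-45,0);print(x0,y0)
cv2.imwrite('pics/c4.png',cv2.resize(d['pixels'][y0:y0+100,x0:x0+133,::-1],(798,600),interpolation=cv2.INTER_CUBIC))
```

```text
cam x,y [0.068 0.998 0.002] [ 0.961 -0.066  0.267]
corner phase img deg -20.75026455066983
[ 0.54366729 -0.22367086  0.20503294] [-5.92125267e-01  2.34626961e-01  1.59778519e+00  1.37494139e-04
  1.31170279e+00 -2.09270557e+00]
317.70390039351133 203.5287960652932 [0.073 0.997 0.003]
257 158
```

View pics/c4.png

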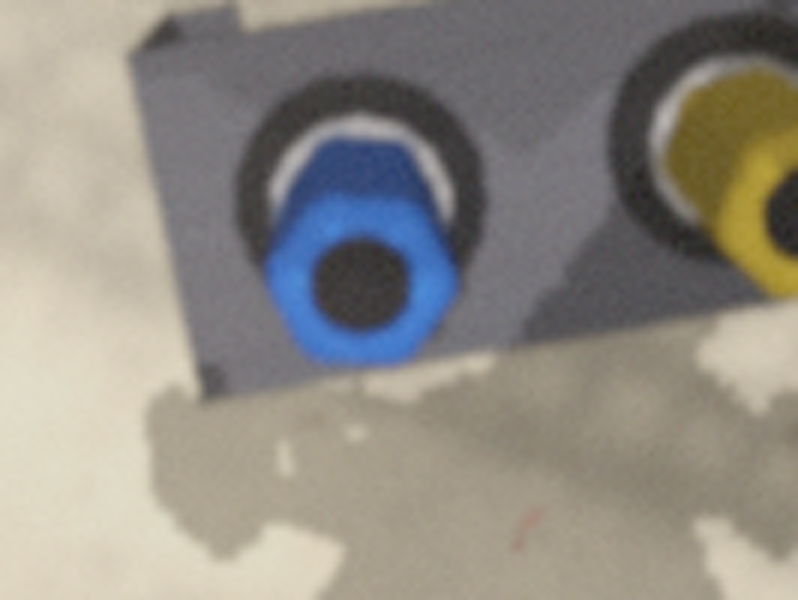

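The blue handle top is at px (317,205), within 1 mm of the prediction, with its hex flats at about -30° yaw. The nut measures about 22 mm across flats, too big for the 18.5 mm bore, so the blue large driver is the one that fits. Its yaw is about -13°. Next: grasp the blue driver.

Emit:
move_arm(plan=[0.03,-0.01,-0.5,0,0,-0.18,0.03,-0.01,-0.9,0,0,-0.36,0.03,-0.01,-1.2,0,0,-0.447,0.03,-0.01,-1.9,0,0,-0.447,0.03,-0.01,-2.62,0,0,-0.447,0.03,-0.01,-2.62,0,0,-0.447,0.03,-0.01,-2.62,0,0,-0.447], grip=60)

```text
time_s: 7.1
eef_pos: [0.5469, -0.2243, 0.0765]
eef_rot: [0.001, 0.255, 0.967, -0.0]
wrist_force: [-0.4, -0.8, 0.2]
opening: 0.699
grasp_force: 0.0
```

Emit:
move_arm(plan=[0,0,0,0,0,0,0,0,0,0,0,0,0,0,0,0,0,0,0,0,0,0,0,0,0,0,0,0,0,0], grip=18)

```text
time_s: 7.72
eef_pos: [0.5472, -0.2252, 0.0771]
eef_rot: [0.001, 0.256, 0.967, -0.0]
wrist_force: [-1.1, 2.0, 6.9]
opening: 0.304
grasp_force: 58.9
```

Emit:
move_arm(plan=[0,0,0.8,0,0,0,0,0,1.6,0,0,0,0,0,2.4,0,0,0,0,0,2.4,0,0,0])

```text
time_s: 8.22
eef_pos: [0.5484, -0.2262, 0.1999]
eef_rot: [0.004, 0.256, 0.967, -0.001]
wrist_force: [0.2, -1.0, -0.3]
opening: 0.298
grasp_force: 59.3
```

Emit:
move_arm(plan=[-0.73,8.79,0,0,0,0.1,-0.73,8.79,0,0,0,0.286,-0.73,8.79,0,0,0,0.286,-0.73,8.79,0,0,0,0.286,-0.73,8.79,0,0,0,0.286,-0.73,8.79,0,0,0,0.286,-0.73,8.79,0,0,0,0.286,-0.73,8.79,0,0,0,0.286,-0.73,8.79,0,0,0,0.286,-0.73,8.79,0,0,0,0.286])

```text
time_s: 9.48
eef_pos: [0.5098, 0.2134, 0.1948]
eef_rot: [-0.0, 0.116, 0.993, -0.0]
wrist_force: [-0.1, -0.8, -2.0]
opening: 0.297
grasp_force: 59.6
```

Run:
```python
from h import *
d=snap('wrist','w5.png'); s=ctrl.get_obs(); print(s['eef_pos'],rot(s['eef_rot']).round(3),s['wrist_force'],s['opening'])
cv2.imwrite('pics/c5.png',cv2.resize(d['pixels'][100:300,200:440,::-1],(720,600),interpolation=cv2.INTER_CUBIC))
p=s['eef_pos'];print('px mouth if centred',px(d,[p[0],p[1],p[2]-.061]),'nut',px(d,[.5105,.2145,.038]),'collar',px(d,[p[0],p[1],p[2]-.015]))
```

```text
[0.50991912 0.213258   0.19494849] [[-0.973  0.231 -0.001]
 [ 0.231  0.973 -0.   ]
 [ 0.    -0.    -1.   ]] [-0.18862714  0.05948706 -0.65161125] 0.2979585377395614
px mouth if centred (np.float64(317.1886727119855), np.float64(212.86509387137772)) nut (np.float64(318.15219973396), np.float64(185.98967474568127)) collar (np.float64(317.41010846224805), np.float64(236.3054750222445))
```

View pics/c5.png

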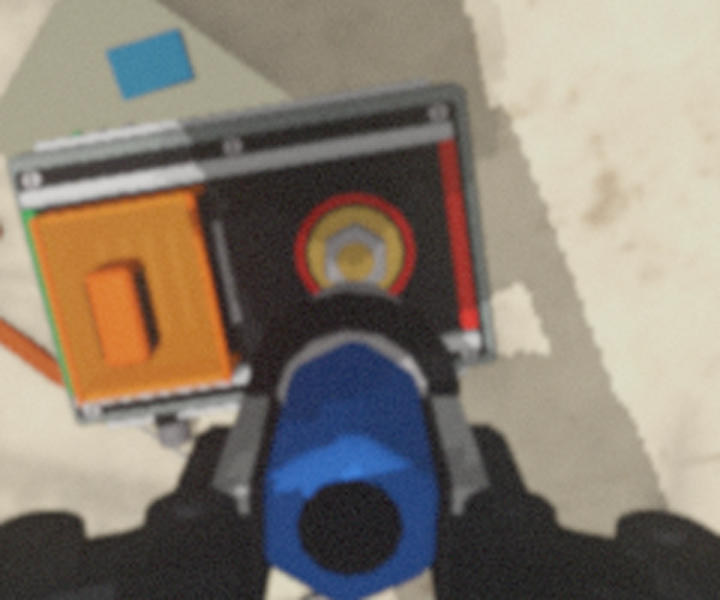

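Run:
```python
from h import *
d=load('w5.png'); p=ctrl.get_obs()['eef_pos']; z=p[2]+.036
print(p, px(d,[p[0],p[1],z]), w(d,316.7,275.7,z), w(d,318.3,186,.0385))
```

```text
[0.50991912 0.213258   0.19494849] (np.float64(317.84485160572444), np.float64(282.3257990834153)) [0.5066661  0.21351905 0.23094849] [0.51043941 0.21467794 0.0385    ]
```

Run:
```python
from h import *
d=load('w5.png'); p=ctrl.get_obs()['eef_pos']
t=np.linspace(0,2*np.pi,721)
for ox in(0,-.0015,-.003):
  r=[]
  for h in(-.0145,-.0205):
    q=np.array([px(d,[p[0]+ox+.0225*np.cos(a),p[1]+.0225*np.sin(a),p[2]+h]) for a in t]); r+=[q[:,1].min().round(1),q[:,0].min().round(1),q[:,0].max().round(1)]
  q=np.array([px(d,[p[0]+ox+.015*np.cos(a),p[1]+.015*np.sin(a),p[2]+.036]) for a in t]); print(ox,r,'top',q.min(0).round(1),q.max(0).round(1))
# darkest edge rows along column 317 & handle top
g=cv2.cvtColor(d['pixels'],cv2.COLOR_RGB2GRAY); print(g[190:204,315:319].mean(1).round()); 
print(d['pixels'][235:262,317].tolist())
```

```text
0 [np.float64(201.0), np.float64(280.4), np.float64(354.4), np.float64(198.4), np.float64(281.6), np.float64(353.1)] top [283.3 250.7] [352.4 312. ]
-0.0015 [np.float64(198.6), np.float64(279.8), np.float64(353.9), np.float64(196.0), np.float64(281.0), np.float64(352.7)] top [282.4 247.5] [351.7 309.2]
-0.003 [np.float64(196.2), np.float64(279.1), np.float64(353.4), np.float64(193.7), np.float64(280.3), np.float64(352.2)] top [281.5 244.3] [351.  306.3]
[134. 134. 129. 115. 100.  88.  80.  62.  44.  34.  38.  37.  34.  33.]
[[41, 62, 110], [36, 62, 110], [33, 57, 109], [37, 57, 106], [41, 61, 111], [39, 62, 111], [34, 57, 104], [40, 59, 109], [43, 70, 117], [40, 68, 129], [51, 90, 154], [48, 90, 163], [50, 96, 171], [51, 99, 174], [50, 102, 177], [56, 105, 183], [56, 107, 184], [56, 107, 185], [56, 108, 188], [59, 117, 193], [58, 118, 199], [62, 122, 204], [65, 126, 206], [61, 117, 196], [48, 91, 158], [46, 61, 101], [35, 37, 45]]
```

Emit:
move_arm(plan=[0.046,0.02,-0.9,0,0,0,0.046,0.02,-1.7,0,0,0,0.046,0.02,-1.7,0,0,0,0.046,0.02,-1.7,0,0,0])

```text
time_s: 10.02
eef_pos: [0.5133, 0.2152, 0.1118]
eef_rot: [0.001, 0.116, 0.993, 0.0]
wrist_force: [-0.3, 0.4, -0.6]
opening: 0.302
grasp_force: 59.6
```

Emit:
move_arm(plan=[0,0,-0.07,0,0,0,0,0,-0.14,0,0,0,0,0,-0.2,0,0,0,0,0,-0.26,0,0,0,0,0,-0.26,0,0,0])

```text
time_s: 10.65
eef_pos: [0.5156, 0.2164, 0.1021]
eef_rot: [0.004, 0.115, 0.993, 0.001]
wrist_force: [-2.7, -0.6, 21.9]
opening: 0.292
grasp_force: 58.4
```

Emit:
move_arm(plan=[0,0,0.16,0,0,0,0,0,0.16,0,0,0,0,0,0.16,0,0,0])

```text
time_s: 11.02
eef_pos: [0.5115, 0.2157, 0.1047]
eef_rot: [-0.001, 0.115, 0.993, -0.0]
wrist_force: [-0.8, 0.5, -1.1]
opening: 0.293
grasp_force: 58.9
```

Run:
```python
from h import *
d=snap('wrist','w6.png'); e=snap('scene','s6.png'); s=ctrl.get_obs(); print(s['eef_pos'],rot(s['eef_rot']).round(3),s['wrist_force'])
q=px(e,[.5105,.2145,.04]); print(q, px(e,[.5105,.2145,.09])); u,v=map(int,q)
a=cv2.resize(d['pixels'][130:330,200:440,::-1],(480,400),interpolation=cv2.INTER_CUBIC)
b=cv2.resize(e['pixels'][v-50:v+30,u-32:u+32,::-1],(320,400),interpolation=cv2.INTER_CUBIC)
cv2.imwrite('pics/c6.png',np.hstack([a,b]))
```

```text
[0.51144006 0.21566925 0.10454844] [[-0.973  0.229 -0.001]
 [ 0.229  0.973 -0.   ]
 [ 0.001 -0.001 -1.   ]] [ 0.82457518  0.16005448 -1.15201249]
(np.float64(309.11519157351154), np.float64(232.73418506363842)) (np.float64(308.8908327803034), np.float64(220.2540019747803))
```

View pics/c6.png

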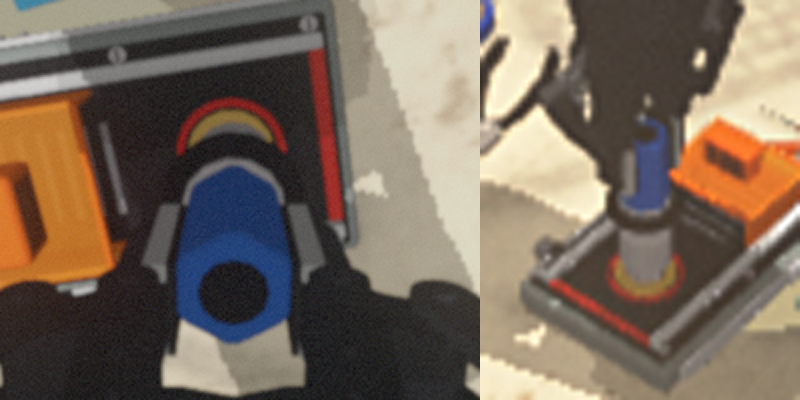

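Run:
```python
from h import *
d=load('w6.png'); p=ctrl.get_obs()['eef_pos']; im=d['pixels']
for v in range(174,206): print(v,im[v,314:319].mean(0).round().astype(int).tolist(),end=' ')
print()
t=np.linspace(0,2*np.pi,721)
def far(x,y,z,r): return np.array([px(d,[x+r*np.cos(a),y+r*np.sin(a),z]) for a in t])[:,1].min().round(2)
for dx in(-.002,-.001,0,.001,.002):
  print(dx,'flange',far(.5104+dx,.2147,.029,.018),'ring25',far(.5104+dx,.2147,.0255,.021),'mouth',far(p[0]+dx,p[1],p[2]-.0605,.0155),'collarbot',far(p[0]+dx,p[1],p[2]-.0205,.0225),'collartop',far(p[0]+dx,p[1],p[2]-.0145,.0225))
# column centroid of flange ring and socket at rows
for v in (184,186,188): 
  s=im[v].astype(int); k=np.where((s[250:400,0]-s[250:400,2])>45)[0]+250; print(v,k.min(),k.max(),k.mean())
for v in (192,194): 
  s=im[v,295:340].astype(int); print(v,s.tolist())
```

```text
174 [35, 34, 34] 175 [35, 31, 33] 176 [34, 31, 31] 177 [38, 29, 30] 178 [66, 33, 31] 179 [104, 35, 32] 180 [126, 33, 30] 181 [132, 32, 29] 182 [124, 35, 32] 183 [98, 36, 32] 184 [80, 53, 37] 185 [100, 81, 46] 186 [126, 102, 55] 187 [136, 110, 59] 188 [138, 112, 60] 189 [137, 112, 62] 190 [126, 105, 66] 191 [112, 98, 79] 192 [98, 92, 87] 193 [94, 92, 91] 194 [88, 85, 85] 195 [77, 75, 75] 196 [58, 54, 56] 197 [34, 32, 32] 198 [34, 32, 33] 199 [30, 28, 29] 200 [29, 28, 29] 201 [31, 30, 32] 202 [29, 27, 31] 203 [31, 28, 31] 204 [32, 26, 31] 205 [31, 28, 30] 
-0.002 flange 182.22 ring25 177.7 mouth 190.61 collarbot 194.81 collartop 197.35
-0.001 flange 183.41 ring25 178.89 mouth 191.87 collarbot 196.36 collartop 198.95
0 flange 184.6 ring25 180.06 mouth 193.13 collarbot 197.91 collartop 200.55
0.001 flange 185.78 ring25 181.24 mouth 194.38 collarbot 199.45 collartop 202.14
0.002 flange 186.97 ring25 182.42 mouth 195.63 collarbot 200.98 collartop 203.73
184 299 365 325.8421052631579
186 296 365 323.22727272727275
188 294 365 322.29411764705884
192 [[126, 34, 31], [109, 30, 31], [87, 38, 32
[... 607 characters left out ...]
33], [110, 32, 27], [86, 37, 40]]
194 [[91, 38, 33], [80, 52, 39], [96, 79, 44], [120, 96, 52], [131, 105, 55], [137, 111, 57], [136, 111, 60], [139, 114, 65], [134, 110, 65], [124, 104, 72], [110, 97, 76], [101, 92, 80], [95, 88, 82], [97, 90, 87], [93, 88, 88], [91, 86, 86], [88, 83, 85], [87, 85, 85], [87, 85, 85], [89, 86, 84], [89, 86, 86], [86, 84, 86], [87, 82, 81], [89, 85, 86], [92, 88, 88], [93, 91, 90], [94, 91, 89], [92, 91, 87], [92, 88, 88], [95, 91, 89], [96, 89, 87], [101, 89, 80], [116, 100, 78], [123, 104, 69], [133, 110, 70], [135, 112, 65], [131, 106, 53], [119, 95, 49], [104, 84, 53], [83, 56, 33], [94, 41, 34], [117, 38, 32], [130, 34, 30], [136, 42, 39], [119, 33, 30]]
```

Emit:
move_arm(plan=[0.01,-0.012,0,0,0,0,0.01,-0.012,-0.03,0,0,0,0.01,-0.012,-0.06,0,0,0,0.01,-0.012,-0.09,0,0,0,0.01,-0.012,-0.12,0,0,0,0.01,-0.012,-0.15,0,0,0,0.01,-0.012,-0.15,0,0,0])

```text
time_s: 12.0
eef_pos: [0.5124, 0.2151, 0.0976]
eef_rot: [-0.0, 0.115, 0.993, -0.0]
wrist_force: [0.8, 0.4, 0.0]
opening: 0.299
grasp_force: 58.9
```

Emit:
move_arm(plan=[0,0,-0.04,0,0,0,0,0,-0.08,0,0,0,0,0,-0.12,0,0,0,0,0,-0.15,0,0,0,0,0,-0.18,0,0,0,0,0,-0.2,0,0,0,0,0,-0.2,0,0,0])

```text
time_s: 12.88
eef_pos: [0.5134, 0.2152, 0.0916]
eef_rot: [0.001, 0.115, 0.993, -0.0]
wrist_force: [-10.3, -4.0, 28.0]
opening: 0.293
grasp_force: 62.7
```

Emit:
move_arm(plan=[-0.03,-0.01,0,0,0,0,-0.03,-0.01,0,0,0,0,-0.03,-0.01,-0.03,0,0,0,-0.03,-0.01,-0.03,0,0,0])

```text
time_s: 13.38
eef_pos: [0.5132, 0.2151, 0.0915]
eef_rot: [0.002, 0.115, 0.993, 0.0]
wrist_force: [-10.6, -2.4, 35.0]
opening: 0.297
grasp_force: 63.4
```

Emit:
move_arm(plan=[-0.01,0,0,0,0,0.05,-0.02,0,0,0,0,0.05,-0.02,0,0,0,0,-0.05,-0.02,0,0,0,0,-0.05,-0.02,0,0,0,0,0,-0.02,0,0,0,0,0])

```text
time_s: 14.12
eef_pos: [0.5133, 0.215, 0.0915]
eef_rot: [0.003, 0.115, 0.993, 0.001]
wrist_force: [-6.5, -2.7, 28.9]
opening: 0.293
grasp_force: 62.9
```

Run:
```python
from h import *
d=snap('wrist','w7.png'); e=snap('scene','s7.png'); s=ctrl.get_obs(); print(s['eef_pos'],s['wrist_force'],s['torque'])
im=d['pixels']; p=s['eef_pos']
for v in range(184,216): print(v,im[v,314:319].mean(0).round().astype(int).tolist(),end=' ')
t=np.linspace(0,2*np.pi,721)
def far(x,y,z,r): return np.array([px(d,[x+r*np.cos(a),y+r*np.sin(a),z]) for a in t])[:,1].min().round(2)
print()
for x in(.5095,.5105,.5115):
  print(x,'flange',far(x,.2147,.029,.018),'mouth',[far(x,.2147,z,.0155) for z in(.029,.031,.034)],'colbot',[far(x,.2147,z+.04,.0225) for z in(.029,.031,.034)])
for v in (197,199,201,203): print(v,im[v,290:344,:].astype(int).tolist()[::2])
u,v=309,233
a=cv2.resize(im[150:310,220:412,::-1],(480,400),interpolation=cv2.INTER_CUBIC)
b=cv2.resize(e['pixels'][v-50:v+30,u-32:u+32,::-1],(320,400),interpolation=cv2.INTER_CUBIC)
cv2.imwrite('pics/c7.png',np.hstack([a,b]))
```

```text
[0.51331328 0.2150079  0.09151862] [-4.78821791 -3.22526752 29.61081197] [-0.70554985  1.40531522 -0.09755375]
184 [82, 42, 32] 185 [85, 66, 39] 186 [116, 95, 53] 187 [132, 106, 56] 188 [137, 112, 60] 189 [133, 110, 66] 190 [119, 101, 75] 191 [103, 95, 85] 192 [95, 91, 91] 193 [93, 91, 90] 194 [89, 86, 85] 195 [75, 73, 72] 196 [49, 47, 46] 197 [32, 32, 30] 198 [30, 27, 30] 199 [31, 29, 30] 200 [30, 28, 29] 201 [31, 30, 30] 202 [30, 27, 28] 203 [28, 26, 29] 204 [32, 26, 29] 205 [28, 27, 27] 206 [31, 29, 31] 207 [42, 39, 40] 208 [64, 62, 63] 209 [92, 90, 90] 210 [104, 102, 103] 211 [104, 104, 110] 212 [82, 87, 104] 213 [46, 59, 95] 214 [29, 51, 94] 215 [30, 50, 94] 
0.5095 flange 184.07 mouth [np.float64(187.31), np.float64(187.92), np.float64(188.86)] colbot [np.float64(191.2), np.float64(192.0), np.float64(193.24)]
0.5105 flange 185.34 mouth [np.float64(188.56), np.float64(189.18), np.float64(190.14)] colbot [np.float64(192.74), np.float64(193.56), np.float64(194.83)]
0.5115 flange 186.59 mouth [np.float64(189.81), np.float64(190.44), np.float64(191.42)] colbot [np.float64(194.28), n
[... 899 characters left out ...]
27], [35, 27, 33], [29, 26, 30], [28, 27, 33], [35, 28, 29], [32, 28, 35], [37, 32, 36], [41, 33, 37], [35, 31, 35], [40, 34, 38], [29, 27, 28], [36, 33, 29], [30, 23, 22], [34, 35, 30], [37, 31, 35], [37, 37, 35], [27, 22, 27], [26, 20, 19], [64, 53, 40], [79, 61, 39], [63, 38, 34], [127, 33, 33], [124, 33, 28]]
203 [[122, 37, 31], [56, 42, 27], [73, 58, 39], [44, 35, 28], [28, 27, 27], [30, 31, 34], [24, 23, 21], [19, 23, 18], [33, 32, 33], [34, 33, 36], [38, 35, 37], [28, 21, 25], [26, 27, 28], [29, 24, 30], [29, 29, 28], [30, 24, 29], [32, 30, 32], [34, 31, 29], [29, 25, 28], [24, 20, 18], [35, 34, 33], [34, 35, 29], [34, 30, 32], [31, 28, 27], [43, 29, 24], [113, 34, 27], [132, 37, 34]]
```

View pics/c7.png

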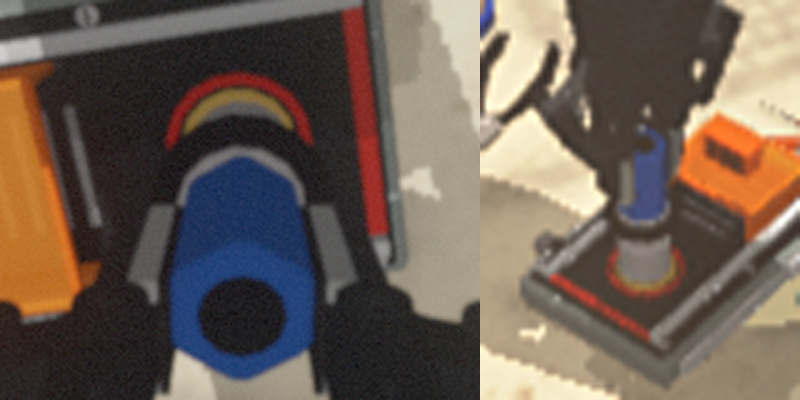

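Emit:
move_arm(plan=[0,0,0.08,0,0,0,0,0,0.08,0,0,0,0,0,0.08,0,0,0])

```text
time_s: 14.6
eef_pos: [0.5116, 0.2147, 0.0917]
eef_rot: [0.002, 0.115, 0.993, 0.0]
wrist_force: [-0.0, -1.6, 9.8]
opening: 0.292
grasp_force: 60.2
```

Run:
```python
from h import *
s=ctrl.get_obs(); print(s['eef_pos'],s['eef_rot'],s['wrist_force'],s['torque'])
```

```text
[0.51160671 0.21474073 0.09167754] [1.61579947e-03 1.15150642e-01 9.93346674e-01 3.22934256e-04] [-6.11351316e-03 -1.57744251e+00  9.84317059e+00] [-0.22672887 -0.00123786  0.03073061]
```

Run:
```python
from h import *
snap('wrist','w8.png')
for f in('w5','w6','w7','w8'):
  d=load(f+'.png'); g=d['pixels'][:,:,2].astype(float)
  col=g[:,313:321].mean(1); 
  def cross(v0,v1,th,c):
    s=c[v0:v1]-th; k=np.where(s[:-1]*s[1:]<=0)[0]; return [(round(v0+i+s[i]/(s[i]-s[i+1]),2)) for i in k]
  row=g[272:280].mean(0)
  print(f,'col',cross(200,320,70,col),'row',cross(270,365,70,row))
d=load('w8.png');p=ctrl.get_obs()['eef_pos']
for ox in(-.0015,):
 for dz in(0,.0015,.003):
  for r,z in((.0225,-.0145),(.0085,.036)):
    q=np.array([px(d,[p[0]+ox+r*np.cos(a),p[1]+r*np.sin(a),p[2]+z+dz]) for a in np.linspace(0,6.283,361)]); print(dz,r,q.min(0).round(2),q.max(0).round(2))
```

```text
w5 col [np.float64(209.79), np.float64(260.64), np.float64(290.69)] row [np.float64(287.43), np.float64(299.36), np.float64(333.07), np.float64(345.19)]
w6 col [np.float64(208.64), np.float64(260.54), np.float64(291.24)] row [np.float64(287.61), np.float64(299.38), np.float64(333.33), np.float64(345.12)]
w7 col [np.float64(208.31), np.float64(260.84), np.float64(291.45)] row [np.float64(287.55), np.float64(299.29), np.float64(333.36), np.float64(345.11)]
w8 col [np.float64(208.73), np.float64(260.58), np.float64(291.28)] row [np.float64(287.56), np.float64(299.39), np.float64(333.33), np.float64(345.08)]
0 0.0225 [279.86 198.2 ] [353.95 267.18]
0 0.0085 [297.73 261.29] [336.95 296.08]
0.0015 0.0225 [279.55 198.88] [354.28 268.38]
0.0015 0.0085 [297.52 263.01] [337.2  298.15]
0.003 0.0225 [279.24 199.58] [354.62 269.61]
0.003 0.0085 [297.29 264.77] [337.46 300.27]
```

Emit:
move_arm(plan=[-0.03,0,-0.06,0,0,0,-0.03,0,-0.08,0,0.03,0,-0.03,0,-0.08,0,0.03,0,-0.03,0,-0.08,0,-0.03,0,-0.03,0,-0.08,0,-0.03,0,-0.03,0,-0.08,0.03,0,0,-0.03,0,-0.08,-0.03,0,0,-0.03,0,-0.08,-0.03,0,0,-0.03,0,-0.08,0,0,0,-0.03,0,-0.08,0,0,0])

```text
time_s: 15.9
eef_pos: [0.5134, 0.2147, 0.0912]
eef_rot: [0.005, 0.115, 0.993, 0.001]
wrist_force: [-1.0, -3.9, 25.2]
opening: 0.292
grasp_force: 62.4
```

Run:
```python
from h import *
s=ctrl.get_obs(); print(s['eef_pos'],s['eef_rot'],s['wrist_force'],s['torque'])
```

```text
[0.51338136 0.21471984 0.09124894] [0.00504124 0.11521508 0.99332717 0.00109493] [-0.9647571  -3.86044269 25.1925359 ] [-0.68788202  0.03988491 -0.05867625]
```

Emit:
move_arm(plan=[-0.01,0,-0.02,0,0.01,0.03,-0.01,0,-0.02,0,0.01,-0.03,-0.01,0,-0.02,0,0.01,0,-0.01,0,-0.02,0,0.01,0])

```text
time_s: 16.4
eef_pos: [0.5139, 0.2151, 0.0912]
eef_rot: [0.001, 0.115, 0.993, 0.001]
wrist_force: [-0.6, -3.1, 30.2]
opening: 0.297
grasp_force: 62.9
```

Run:
```python
from h import *
s=ctrl.get_obs(); print(s['eef_pos'],s['eef_rot'],s['wrist_force'],s['torque'])
d=snap('wrist','w9.png'); im=d['pixels']
for v in range(184,200): print(v,im[v,314:319].mean(0).round().astype(int).tolist(),end=' ')
t=np.linspace(0,2*np.pi,361)
def far(x,y,z,r): return np.array([px(d,[x+r*np.cos(a),y+r*np.sin(a),z]) for a in t])[:,1].min().round(2)
x=.5105
print();print('flange',far(x,.2147,.029,.018),'mouth',[far(x,.2147,z,.0155) for z in(.029,.031,.034)],'colbot',[far(x,.2147,z+.04,.0225) for z in(.029,.031,.034)])
```

```text
[0.51393418 0.2151024  0.09122772] [1.24788499e-03 1.15073873e-01 9.93355848e-01 7.78765103e-04] [-0.61545288 -3.06127833 30.21166634] [-0.62611468 -0.11138312 -0.12210002]
184 [77, 49, 36] 185 [93, 74, 42] 186 [121, 98, 52] 187 [131, 106, 58] 188 [125, 105, 68] 189 [110, 97, 79] 190 [97, 92, 87] 191 [91, 89, 88] 192 [94, 90, 91] 193 [90, 87, 88] 194 [77, 74, 74] 195 [50, 49, 51] 196 [30, 28, 28] 197 [31, 30, 31] 198 [30, 27, 30] 199 [34, 30, 32] 
flange 184.99 mouth [np.float64(188.23), np.float64(188.84), np.float64(189.78)] colbot [np.float64(192.05), np.float64(192.85), np.float64(194.09)]
```

Contact with the nut top (no higher than 40 mm) came at TCP z = 102 mm, and the tool now rests hard at 91.2 mm. The mouth is therefore on the flange, at about 29 mm. The tool is upright and pushing with 30 N, and the guard still shows open.

```bash
python3 -c "
from bench import ctrl
print(ctrl.hand_in())"
```

```text
the job is handed in; nothing more can be done
None
```

I handed the job in with the guard slid to its stop at the green end and the blue large driver held upright, pressed down over the nut; I picked it by measuring the nut at about 22 mm across flats, too big for the 18.5 mm bore, so I never tried the other two and they still hang in the stand.

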